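# Fetch the doming block from behind the stakes

### The job

The steel doming block stands at the back of the wooden stake tray, hemmed in by the round mandrel, the square mandrel and the mushroom stake. Stand those three upright on the grey felt mat so that you can get at the block, put the block hollow side up on the middle of the rubber pad, then return each of the three to the spot in the tray where it stood at the start. Set everything down on its foot without dropping it or knocking it over, and leave the hammer and the bangle where they lie.

Things in the scene. Friction and masses are not known exactly. Their poses are not given: they have to be found in the camera images.
- doming_block: Doming block: 45 mm steel cube, about 0.66 kg, one 33 mm round hollow in its top, small dark hollows on its sides. Origin: centre of its underside; z up, x and y square to its sides, within 0.1 rad of the tray's axes. It stands on the tray floor about 12 mm from the back wall; the three taller formers stand about 4 to 18 mm from its other sides and leave a gripper no room.
- round_mandrel: Round bangle mandrel: a plain turned wooden post of round section, 115 mm high, 60 mm across at the foot tapering evenly to 52 mm at its flat top, 0.22 kg. Origin: centre of its underside; z up along its axis.
- square_mandrel: Square bangle mandrel: a plain wooden post of square section 48 x 48 mm, 110 mm high, 0.18 kg. Origin: centre of its underside; z up along its axis, x and y square to its side faces.
- mushroom_stake: Mushroom stake: polished steel, 108 mm high, about 0.60 kg: a round foot 56 mm across, a stem 20 mm across, and a domed round head. The head's upright rim is 52 mm across and reaches from 84 to 96 mm above the underside; above it the dome. Origin: centre of its underside; z up along its axis.
- tray: Stake tray: fixed wooden tray, 150 mm (its x) by 210 mm (its y). Origin: centre of its underside; floor 12 mm above it. Back wall on the +x edge to 50 mm, side walls on the y edges to 30 mm, each 10 mm thick; -x edge open. At the start the block stands near (30, 0) mm in its frame, the three formers near (-30, 0), (30, 60) and (30, -60) mm in an order that varies.
- felt_mat: Felt mat: flat grey rectangle fixed on the table, 280 mm (its x) by 150 mm (its y), 4 mm thick. Origin: centre of its underside. The side area for the three formers.
- rubber_pad: Rubber pad: black square bench pad fixed on the table, 110 x 110 mm, 25 mm thick, practically rigid. Origin: centre of its underside. Where the doming block is wanted.
- hammer: Bystander: hammer lying loose on the table beyond the tray, about 260 mm long. Origin on the table under its middle; x runs along the handle towards the head. Leave alone.
- bangle: Bystander: copper bangle lying loose on the table on the robot's side of the tray, 70 mm across, 12 mm high. Origin: centre of its underside. Leave alone.
- anvil: Bystander: small dark steel bench anvil fixed on the table beyond the felt mat or pad, 90 mm high; foot 85 mm (its x) by 110 mm (its y), the horn points to its -y, reaching 132 mm from the origin. Origin: centre of its underside.

How it is judged:
On the way, in this order (a step that is already met when the one before it is completed fails the run):
1. the round mandrel, the square mandrel and the mushroom stake all stand upright on the felt mat (x of round_mandrel in the frame of felt_mat between -0.14 and 0.14 m and y of round_mandrel in the frame of felt_mat between -0.075 and 0.075 m and height (world z) of each of round_mandrel, square_mandrel, mushroom_stake below 0.01 m and angle between each of round_mandrel, square_mandrel, mushroom_stake's own z axis and vertical below 0.1 rad and x of square_mandrel in the frame of felt_mat between -0.14 and 0.14 m and y of square_mandrel in the frame of felt_mat between -0.075 and 0.075 m and x of mushroom_stake in the frame of felt_mat between -0.14 and 0.14 m and y of mushroom_stake in the frame of felt_mat between -0.075 and 0.075 m), for 0.2 s.
2. the doming block stands upright on the middle of the rubber pad (centre within 15 mm) (horizontal distance between doming_block and rubber_pad below 0.015 m and z of doming_block in the frame of rubber_pad between 0.02 and 0.03 m and angle between doming_block's own z axis and vertical below 0.1 rad), for 0.2 s.
At the end, for the whole second after the job is handed in: The doming block stands on the rubber pad, hollow up, its centre within 15 mm of the pad's centre; the round mandrel, the square mandrel and the mushroom stake stand upright (within 0.1 rad) in the tray, each within 15 mm of where it stood at the start; all released and at rest (all of step 2 and distance of each of round_mandrel, square_mandrel, mushroom_stake from where it was at the start of the episode below 0.015 m and angle between each of round_mandrel, square_mandrel, mushroom_stake's own z axis and vertical below 0.1 rad and linear speed of each of round_mandrel, square_mandrel, mushroom_stake, doming_block below 0.02 m/s); the robot touches nothing.
It fails at once if the doming block or one of the three formers is knocked over (tilted by more than 0.5 rad) (angle between any of round_mandrel, square_mandrel, mushroom_stake, doming_block's own z axis and vertical above 0.5 rad).
It fails at once if the doming block or one of the three formers is dropped or thrown (faster than 0.6 m/s with no finger on it, a fall of about 20 mm) ((linear speed of round_mandrel above 0.6 m/s and contact force between the fingers and round_mandrel below 0.3 N) or (linear speed of square_mandrel above 0.6 m/s and contact force between the fingers and square_mandrel below 0.3 N) or (linear speed of mushroom_stake above 0.6 m/s and contact force between the fingers and mushroom_stake below 0.3 N) or (linear speed of doming_block above 0.6 m/s and contact force between the fingers and doming_block below 0.3 N)).
It fails at once if the hammer or the bangle is shifted by more than 30 mm (distance of any of hammer, bangle from where it was at the start of the episode above 0.03 m).
It also fails if it takes over 147 s, if anything falls off the work surface, if the arm or the gripper's body presses on something with over 40 N, if the wrist force passes 120 N, or if a joint passes its speed limit or range.

### The arm

A 6-joint arm with a two-finger parallel gripper is mounted at the origin on the work surface. World frame = base frame: x ahead of the robot, y to its left, z up, the work surface at z = 0. Lengths are in m, angles in rad, forces in N, time in s.
With the tool pointing down it reaches from about 0.375 to 0.9 m from the base axis. Payload 3.1 kg.
Tool frame: the origin (TCP) lies at the very end of the fingers, on their centre line; the grasp point (between the pads) lies 19 mm behind it; z points along the fingers, y is the line along which they close (so a half turn about z gives the same grasp; the last joint's range is limited). The gripper opens to 85 mm and grips with 20 to 120 N. Pads are 22 mm wide; open, the fingers measure 114 mm over their backs; the gripper's body (76 mm by 85 mm) begins 54 mm behind the grasp point. The pads swing forward as they close: fully open they stand 13 mm farther back than shut.
Start: joints at [0.941, 0.527, 1.433, -0, 1.181, -0.178], TCP at [0.273, 0.562, 0.231] pointing down, gripper open.
Joint ranges: [-3.08, 3.08], [-0.75, 2.2], [0.22, 2.44], [-1.43, 4.57], [0, 2.65], [-2.85, 2.85]. Speed limits (rad/s): [2.79, 2.79, 3.14, 3.14, 3.14, 3.14].

### API

Orientations are given as a unit quaternion [w, x, y, z].
In Python, from bench import arm, camrig gives the robot as it stands (arm), with the cameras (camrig).
- The arm moves only by the tool pendant, called by a JSON object that holds its "op" and its "data", one argument or row to a line. Schema: {"type":"object","properties":{"offsets":{"type":"array","items":{"type":"object","properties":{"aperture":{"type":"number"},"sx":{"type":"number"},"sy":{"type":"number"},"sz":{"type":"number"},"twist":{"type":"number"}},"additionalProperties":false,"required":["aperture"]},"minItems":1,"maxItems":12},"only":{"type":"string"},"quiet":{"type":"boolean"},"lines":{"type":"string"}},"required":["offsets"],"additionalProperties":false}. offsets is a list of rows, 1 to 12 of them, each an object with the fields aperture (the finger opening in m), sx, sy, sz (the shift in normalised numbers (1 is 1 m)), twist (a turn about the tool's z in a scale on which 1.0 is pi/2 rad); a field left out counts as zero (the opening has to be given); each row is the pose to reach, as a shift and turn from the pose commanded when the call began, along the tool's axes at that moment; what a row does not reach only later rows make up. A row lasts 1/8 s, in which the tool goes at most 0.0625 m and 0.188 rad, less where a joint would pass 70% of its speed; a pose out of reach is approached as far as the arm can. The fingers move at their own pace and stop on an object; the grip force is fixed at half the most. Time passes only in rows, so rows that do not move let the fingers close. The tool returns the time, the measured TCP pose, the force, the opening and the grip force at its end. only (a regular expression) keeps the lines of the reply that match it, lines (a string "A,B") keeps lines A to B, and quiet returns only ok. No shift or turn number may pass 1 either way. Input that does not fit is refused with a message, and nothing moves.
- arm.observe(): the state, without advancing time (a new reading comes with each control period).
- camrig.grab_frame(name): name is "scene" or "top" or "wrist"; returns the picture (480x640x3 uint8, blue, green, red); there is no depth.
- camrig.camera_info(name): a dict with "fov_y" (degrees; the focal length in pixels is half the picture's height over the tangent of half this angle, whatever the lens; pixels are square), "cx", "cy" (the principal point, pixels), "k1" (the pictures are not rectified: a ray, as slopes to the right and down, at radius r is drawn at 1 + k1 r^2 times it, then the intrinsics apply), "world_from_camera" (4x4, takes a point from camera to world coordinates). Camera axes: x right, y down, z forward; pixel columns grow to the right and rows downward; lengths in m; the calibration is good to about 2 mm. A picture is of the moment at which its call begins: read the wrist's pose just before it. camera_info takes no time and is no camera call; for the wrist camera it gives the pose at the moment of the call.
- arm.close_job(): hands the job in; it is judged then, once.
The state is a dict: "t": time; "joint_pos": joint angles; "qd": joint speeds; "tau": joint torques, N m; "eef_pos": TCP position; "orientation": TCP orientation; "ft_force": force on the tool from outside, world axes, zero at the start; "moment": the same for the moment, N m; "opening": finger opening in m; "grasp_force": force on a finger pad.
Only numpy, scipy, OpenCV 4.12 (cv2) and the standard library are available. Lean on these libraries where they do the work, as an engineer would, in place of code of your own. Each camera call takes 0.05 s, during which the arm holds its last target. There are 200 camera calls.

## Working session

There is one attempt and no reset: what is moved stays moved. The work goes in short steps, Python scripts to look and compute and a tool call to move; the robot and the scene stay as the last step left them, time stands still between calls to the robot, and variables do not carry over. Pictures are saved under pics/ and viewed, at most 14 in all, crops included, and the job is handed in when it is done.

```bash
ls; mkdir -p pics
```

Run:
```python
from bench import arm, camrig
import cv2,numpy as np
np.set_printoptions(precision=4,suppress=True)
print(arm.observe())
for n in ("top","scene"):
    i=camrig.camera_info(n);print(n,i)
    cv2.imwrite(f"pics/{n}0.png",camrig.grab_frame(n))
```

```text
bench.py
pics
{'t': 0.0, 'joint_pos': array([ 0.9405,  0.5285,  1.4339, -0.    ,  1.1814, -0.1785]), 'qd': array([ 0.0009, -0.0006, -0.0009, -0.0002,  0.0001,  0.0012]), 'tau': array([  0.0001, -44.2355, -17.802 ,  -0.0003,   0.0085,   0.    ]), 'eef_pos': array([0.2724, 0.5617, 0.2303]), 'orientation': array([-0.0004,  0.224 ,  0.9746, -0.001 ]), 'ft_force': array([0.2514, 0.4156, 0.3318]), 'moment': array([0.0128, 0.0223, 0.0082]), 'grasp_force': 0.0, 'opening': 0.08586958733157216}
top {'fov_y': 48.554223806036674, 'cx': 313.86691883162956, 'cy': 229.90317683084183, 'k1': -0.15983511512118617, 'world_from_camera': array([[ 0.009 , -0.9918,  0.1271,  0.4359],
       [-0.9999, -0.008 ,  0.0085, -0.0001],
       [-0.0074, -0.1272, -0.9918,  1.012 ],
       [ 0.    ,  0.    ,  0.    ,  1.    ]])}
scene {'fov_y': 45.92467592300064, 'cx': 317.08961390640275, 'cy': 236.9699129632421, 'k1': -0.0976286317224554, 'world_from_camera': array([[ 0.7843,  0.3993, -0.4748,  1.0666],
       [ 0.6204, -0.5101,  0.5957, -0.6343],
       [-0.0044, -0.7618, -0.6478,  0.7694],
       [ 0.    ,  0.    ,  0.    ,  1.    ]])}
```

View pics/top0.png

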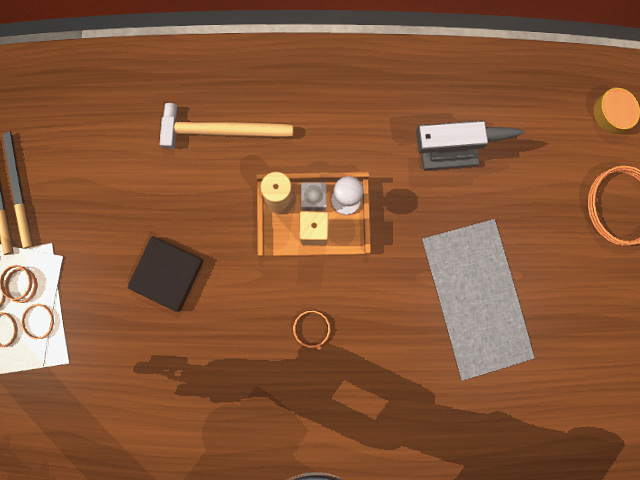

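View pics/scene0.png

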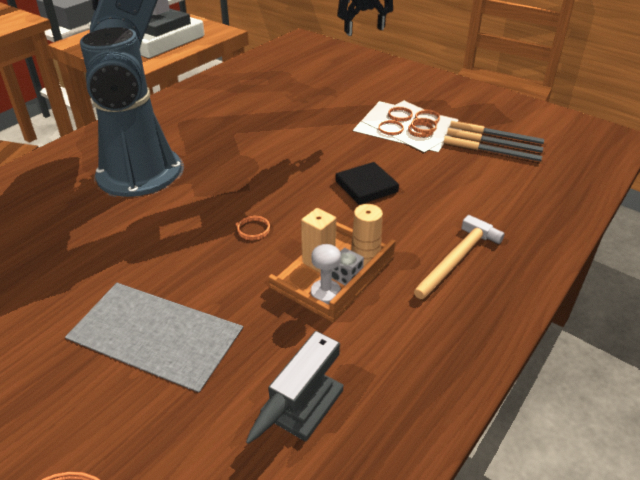

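The top view shows the round mandrel's top at about (276,187), the square one at (314,225), the mushroom head at (348,190) and the block at (314,195). The felt's corners are at (423,238), (496,220), (534,358) and (463,380), and the pad's centre is near (165,273). Next I'll look at enlarged crops.

Create h.py:
```python
import numpy as np,cv2
from bench import arm, camrig
np.set_printoptions(precision=4,suppress=True)
def ray(info,px):
    f=240/np.tan(np.radians(info["fov_y"])/2)
    K=np.array([[f,0,info["cx"]],[0,f,info["cy"]],[0,0,1]])
    u=cv2.undistortPoints(np.array([[px]],float),K,np.array([info["k1"],0,0,0,0]))[0,0]
    T=np.array(info["world_from_camera"]);d=T[:3,:3]@[u[0],u[1],1]
    return T[:3,3],d/np.linalg.norm(d)
def atz(info,px,z):
    o,d=ray(info,px);return o+d*(z-o[2])/d[2]
def tri(*obs):
    A=np.zeros((3,3));b=np.zeros(3);L=[]
    for i,p in obs:
        o,d=ray(i,p);M=np.eye(3)-np.outer(d,d);A+=M;b+=M@o;L.append((M,o))
    x=np.linalg.solve(A,b);return x,[np.linalg.norm(M@(x-o)) for M,o in L]
def proj(info,P):
    T=np.linalg.inv(info["world_from_camera"]);c=T[:3,:3]@P+T[:3,3];s=c[:2]/c[2]
    f=240/np.tan(np.radians(info["fov_y"])/2)
    return s*(1+info["k1"]*(s@s))*f+[info["cx"],info["cy"]]
```

Run:
```python
from h import *
t=cv2.imread("pics/top0.png");s=cv2.imread("pics/scene0.png")
cv2.imwrite("pics/tc.png",cv2.resize(t[165:265,245:385],None,fx=5.5,fy=5.5,interpolation=cv2.INTER_CUBIC))
cv2.imwrite("pics/sc.png",cv2.resize(s[200:310,265:405],None,fx=5,fy=5,interpolation=cv2.INTER_CUBIC))
T=camrig.camera_info("top");S=camrig.camera_info("scene")
for n,a,b in(("round",(276,187),(368,212)),("square",(314,225),(319,217))):print(n,tri((T,a),(S,b)))
for p in((423,238),(496,220),(534,358),(463,380)):print("felt",atz(T,p,.004))
for p in((67,335),(118,284),(242,327),(201,388)):print("feltS",atz(S,p,.004))
for p in((153,237),(203,262),(179,311),(128,285)):print("pad",atz(T,p,.025))
for p in((336,181),(373,163),(399,186),(362,202)):print("padS",atz(S,p,.025))
print("bangle",atz(T,(312,329),.01))
print("hammer",atz(T,(290,130),.01),atz(T,(168,125),.03),"anvil horn",atz(T,(522,132),.09),atz(T,(420,128),.09))
```

```text
round (array([0.6233, 0.073 , 0.1241]), [np.float64(0.000498555568138137), np.float64(0.0004985555681382447)])
square (array([0.5589, 0.0078, 0.1215]), [np.float64(0.0005873067471388356), np.float64(0.0005873067471389276)])
felt [ 0.5512 -0.2008  0.004 ]
felt [ 0.5874 -0.3461  0.004 ]
felt [ 0.3205 -0.4166  0.004 ]
felt [ 0.2817 -0.2756  0.004 ]
feltS [ 0.323  -0.4137  0.004 ]
feltS [ 0.2902 -0.2767  0.004 ]
feltS [ 0.5534 -0.2045  0.004 ]
feltS [ 0.5909 -0.3384  0.004 ]
pad [0.5464 0.3138 0.025 ]
pad [0.5002 0.2154 0.025 ]
pad [0.408  0.2584 0.025 ]
pad [0.4545 0.359  0.025 ]
padS [0.432  0.2327 0.025 ]
padS [0.4566 0.3481 0.025 ]
padS [0.5567 0.3053 0.025 ]
padS [0.5251 0.2035 0.025 ]
bangle [0.3781 0.0103 0.01  ]
hammer [0.7612 0.057  0.01  ] [0.7658 0.2947 0.03  ] anvil horn [ 0.7392 -0.3744  0.09  ] [ 0.7418 -0.1828  0.09  ]
```

View pics/tc.png

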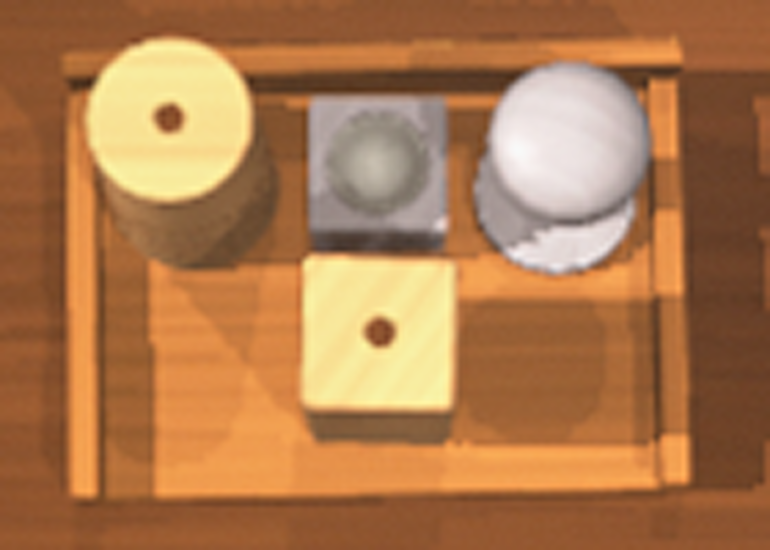

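View pics/sc.png

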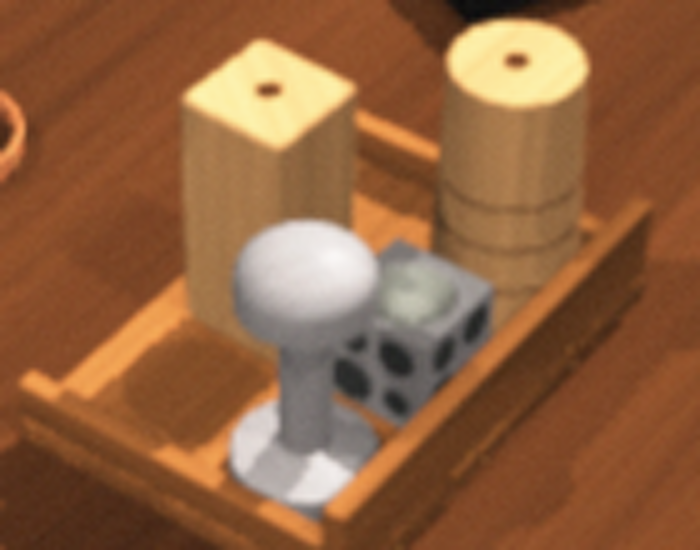

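The crops put the block's top centre at (379,164), the round hole at (168,117), the square hole at (380,331) and the mushroom head at about (569,141) in the top crop. In the scene crop the matching points are the holes at (516,60) and (268,90), the head at (307,285) and the foot at (305,450).

Run:
```python
from h import *
T=camrig.camera_info("top");S=camrig.camera_info("scene")
t=lambda x,y:(T,((x+.5)/5.5+244.5,(y+.5)/5.5+164.5)); s=lambda x,y:(S,((x+.5)/5+264.5,(y+.5)/5+199.5))
for n,a,b in(("round",(168,117),(516,60)),("square",(380,331),(268,90)),("head",(569.5,141),(307,283)),
 ("blockFL",(312,232),(345,300)),("blockBR",(447,97),(492,292)),("blockBL",(310,97),(400,240)),("blockFR",(447,232),(428,350))):
    x,e=tri(t(*a),s(*b));print(n,x,np.round(e,4))
print("foot at z.02 scene",atz(*s(305,452),.018),"top rays head@.104",atz(*t(569.5,141),.104))
print("block top ctr",atz(*t(379,164.5),.057))
print("tray back wall",atz(*t(65,55),.05),atz(*t(681,41),.05),"front",atz(*t(98,497),.012),atz(*t(690,487),.03),atz(*t(72,497),.03))
for z,cs in((.122,((305,256),(455,260),(455,411),(302,408))),):
    P=[atz(*t(*c),z) for c in cs];print("sq",P,np.mean(P,0))
```

```text
round [0.624  0.0735 0.1253] [0.0008 0.0008]
square [0.5586 0.0075 0.1203] [0.0005 0.0005]
head [ 0.6224 -0.0517  0.1023] [0.0004 0.0004]
blockFL [0.5971 0.0241 0.0276] [0.0117 0.0117]
blockBR [ 0.6526 -0.0041  0.0781] [0.0136 0.0136]
blockBL [0.6293 0.0207 0.08  ] [0.016 0.016]
blockFR [ 0.6197 -0.0023  0.0283] [0.0178 0.0178]
foot at z.02 scene [ 0.622  -0.0522  0.018 ] top rays head@.104 [ 0.6224 -0.0513  0.104 ]
block top ctr [0.6235 0.0093 0.057 ]
tray back wall [0.6619 0.1157 0.05  ] [ 0.6682 -0.092   0.05  ] front [0.5156 0.1052 0.012 ] [ 0.5192 -0.0962  0.03  ] [0.5141 0.1121 0.03  ]
sq [array([0.5819, 0.0312, 0.122 ]), array([ 0.581, -0.015,  0.122]), array([ 0.5342, -0.0153,  0.122 ]), array([0.5348, 0.0316, 0.122 ])] [0.558  0.0081 0.122 ]
```

Units first: turns go in shares of pi/2 rad. So -0.452 rad / 1.5708 = -0.2878.

{"op": "pendant", "data": {
  "offsets": [
    {"aperture":0.085,"twist":-0.0955},
    {"aperture":0.085,"twist":-0.191},
    {"aperture":0.085,"sz":-0.06,"twist":-0.2878},
    {"aperture":0.085,"sz":-0.1,"twist":-0.2878},
    {"aperture":0.085,"sz":-0.1,"twist":-0.2878}
  ]
}}

```text
t: 0.72
eef_pos: [0.2739, 0.5639, 0.3352]
orientation: [0.002, -0.0, 1.0, 0.003]
ft_force: [0.3, -0.8, 0.6]
opening: 0.0849
grasp_force: 0.0
```

{"op": "pendant", "data": {
  "offsets": [
    {"aperture":0.085,"sx":-0.035,"sy":-0.049},
    {"aperture":0.085,"sx":-0.07,"sy":-0.098},
    {"aperture":0.085,"sx":-0.105,"sy":-0.147},
    {"aperture":0.085,"sx":-0.14,"sy":-0.196},
    {"aperture":0.085,"sx":-0.175,"sy":-0.245},
    {"aperture":0.085,"sx":-0.21,"sy":-0.294},
    {"aperture":0.085,"sx":-0.245,"sy":-0.343},
    {"aperture":0.085,"sx":-0.28,"sy":-0.392},
    {"aperture":0.085,"sx":-0.315,"sy":-0.441},
    {"aperture":0.085,"sx":-0.35,"sy":-0.49},
    {"aperture":0.085,"sx":-0.35,"sy":-0.49},
    {"aperture":0.085,"sx":-0.35,"sy":-0.49}
  ]
}}

```text
t: 2.22
eef_pos: [0.6218, 0.0724, 0.3294]
orientation: [-0.002, 0.0, 1.0, 0.0]
ft_force: [0.4, 0.2, 0.1]
opening: 0.0851
grasp_force: 0.0
```

Run:
```python
from h import *
W=camrig.camera_info("wrist");im=camrig.grab_frame("wrist");cv2.imwrite("pics/w1.png",im)
print(W,arm.observe()["eef_pos"])
for n,P in dict(round=(.624,.0735,.127),square=(.5585,.0078,.122),head=(.622,-.052,.12),block=(.6235,.0093,.057)).items():print(n,proj(W,np.array(P)))
```

```text
{'fov_y': 61.78271005154262, 'cx': 322.8496490062356, 'cy': 237.38990101695296, 'k1': -0.02207253908438162, 'world_from_camera': array([[ 0.0012,  0.9482,  0.3176,  0.54  ],
       [ 1.    , -0.0013,  0.0002,  0.0724],
       [ 0.0006,  0.3176, -0.9482,  0.473 ],
       [ 0.    ,  0.    ,  0.    ,  1.    ]])} [0.6216 0.0732 0.3299]
round [323.9021 203.2089]
square [246.2296 126.5117]
head [184.7029 199.4766]
block [262.5642 187.0611]
```

View pics/w1.png

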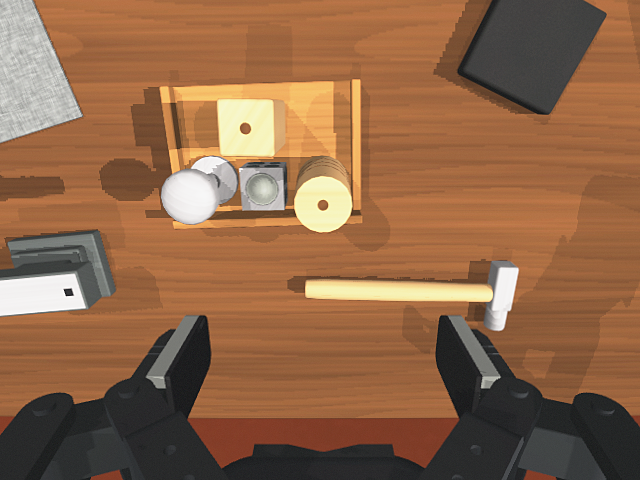

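The wrist view shows the round hole at (322,205), the square hole at (246,128), the block at (263,188) and the head at about (190,196). The two holes and the block fall within 2 px of the triangulated positions. The round mandrel is first.

{"op": "pendant", "data": {
  "offsets": [
    {"aperture":0.085,"sx":-0.002,"sz":0.05},
    {"aperture":0.085,"sx":-0.002,"sz":0.1},
    {"aperture":0.085,"sx":-0.002,"sz":0.15},
    {"aperture":0.085,"sx":-0.002,"sz":0.19},
    {"aperture":0.085,"sx":-0.002,"sz":0.22},
    {"aperture":0.085,"sx":-0.002,"sz":0.24},
    {"aperture":0.085,"sx":-0.002,"sz":0.245},
    {"aperture":0.085,"sx":-0.002,"sz":0.245}
  ]
}}

```text
t: 3.28
eef_pos: [0.6246, 0.0734, 0.0867]
orientation: [0.0, -0.001, 1.0, 0.0]
ft_force: [-0.3, 0.8, 0.1]
opening: 0.0852
grasp_force: 0.0
```

{"op": "pendant", "data": {
  "offsets": [
    {"aperture":0.04},
    {"aperture":0.04},
    {"aperture":0.04},
    {"aperture":0.04},
    {"aperture":0.04},
    {"aperture":0.04}
  ]
}}

```text
t: 4.03
eef_pos: [0.6262, 0.0721, 0.088]
orientation: [0.002, 0.0, 1.0, -0.0]
ft_force: [0.3, -0.5, 5.2]
opening: 0.052
grasp_force: 63.6
```

{"op": "pendant", "data": {
  "offsets": [
    {"aperture":0.04,"sz":-0.01},
    {"aperture":0.04,"sz":-0.04},
    {"aperture":0.04,"sz":-0.08},
    {"aperture":0.04,"sz":-0.12},
    {"aperture":0.04,"sz":-0.14},
    {"aperture":0.04,"sx":0.01,"sy":-0.015,"sz":-0.14},
    {"aperture":0.04,"sx":0.04,"sy":-0.06,"sz":-0.14},
    {"aperture":0.04,"sx":0.07,"sy":-0.105,"sz":-0.14},
    {"aperture":0.04,"sx":0.1,"sy":-0.15,"sz":-0.14},
    {"aperture":0.04,"sx":0.13,"sy":-0.195,"sz":-0.14},
    {"aperture":0.04,"sx":0.16,"sy":-0.24,"sz":-0.14}
  ]
}}

```text
t: 5.4
eef_pos: [0.4617, -0.1687, 0.2249]
orientation: [-0.002, 0.0, 1.0, 0.001]
ft_force: [1.4, -0.9, -1.5]
opening: 0.0516
grasp_force: 63.1
```

{"op": "pendant", "data": {
  "offsets": [
    {"aperture":0.04,"sx":0.03,"sy":-0.045},
    {"aperture":0.04,"sx":0.06,"sy":-0.09},
    {"aperture":0.04,"sx":0.09,"sy":-0.135},
    {"aperture":0.04,"sx":0.108,"sy":-0.157},
    {"aperture":0.04,"sx":0.115,"sy":-0.165},
    {"aperture":0.04,"sx":0.115,"sy":-0.165},
    {"aperture":0.04,"sx":0.115,"sy":-0.165},
    {"aperture":0.04,"sx":0.115,"sy":-0.165}
  ]
}}

```text
t: 6.4
eef_pos: [0.3506, -0.3316, 0.2262]
orientation: [-0.0, -0.001, 1.0, 0.0]
ft_force: [1.0, 0.1, -0.5]
opening: 0.0519
grasp_force: 63.2
```

{"op": "pendant", "data": {
  "offsets": [
    {"aperture":0.04,"sz":0.03},
    {"aperture":0.04,"sz":0.07},
    {"aperture":0.04,"sz":0.11},
    {"aperture":0.04,"sz":0.13},
    {"aperture":0.04,"sz":0.14},
    {"aperture":0.04,"sz":0.144},
    {"aperture":0.04,"sz":0.146},
    {"aperture":0.04,"sz":0.146},
    {"aperture":0.04,"sz":0.146}
  ]
}}

```text
t: 7.52
eef_pos: [0.3502, -0.3331, 0.0809]
orientation: [0.0, -0.0, 1.0, -0.001]
ft_force: [0.2, 0.1, -2.2]
opening: 0.0516
grasp_force: 63.1
```

{"op": "pendant", "data": {
  "offsets": [
    {"aperture":0.04,"sz":0.001},
    {"aperture":0.04,"sz":0.001},
    {"aperture":0.04,"sz":0.002},
    {"aperture":0.04,"sz":0.002}
  ]
}}

```text
t: 8.02
eef_pos: [0.3502, -0.3331, 0.0799]
orientation: [0.0, -0.0, 1.0, -0.001]
ft_force: [-1.6, 1.0, 14.4]
opening: 0.0518
grasp_force: 64.9
```

{"op": "pendant", "data": {
  "offsets": [
    {"aperture":0.085},
    {"aperture":0.085},
    {"aperture":0.085},
    {"aperture":0.085},
    {"aperture":0.085,"sz":-0.02},
    {"aperture":0.085,"sz":-0.06},
    {"aperture":0.085,"sz":-0.12},
    {"aperture":0.085,"sz":-0.15},
    {"aperture":0.085,"sx":-0.03,"sy":0.049,"sz":-0.15},
    {"aperture":0.085,"sx":-0.06,"sy":0.098,"sz":-0.15},
    {"aperture":0.085,"sx":-0.09,"sy":0.147,"sz":-0.15},
    {"aperture":0.085,"sx":-0.12,"sy":0.196,"sz":-0.15}
  ]
}}

```text
t: 9.52
eef_pos: [0.4706, -0.1351, 0.2283]
orientation: [0.0, 0.0, 1.0, -0.0]
ft_force: [0.5, -0.6, -0.1]
opening: 0.0847
grasp_force: 0.0
```

{"op": "pendant", "data": {
  "offsets": [
    {"aperture":0.085,"sx":-0.03,"sy":0.049},
    {"aperture":0.085,"sx":-0.06,"sy":0.098},
    {"aperture":0.085,"sx":-0.0885,"sy":0.145},
    {"aperture":0.085,"sx":-0.0885,"sy":0.145},
    {"aperture":0.085,"sx":-0.0885,"sy":0.145}
  ]
}}

```text
t: 10.15
eef_pos: [0.5577, 0.0084, 0.2278]
orientation: [-0.001, -0.001, 1.0, -0.0]
ft_force: [-0.7, 0.6, 0.1]
opening: 0.0852
grasp_force: 0.0
```

{"op": "pendant", "data": {
  "offsets": [
    {"aperture":0.085,"sz":0.04},
    {"aperture":0.085,"sz":0.08},
    {"aperture":0.085,"sz":0.11},
    {"aperture":0.085,"sz":0.135},
    {"aperture":0.085,"sz":0.145},
    {"aperture":0.085,"sz":0.145},
    {"aperture":0.04,"sz":0.145},
    {"aperture":0.04,"sz":0.145},
    {"aperture":0.04,"sz":0.145},
    {"aperture":0.04,"sz":0.145},
    {"aperture":0.04,"sz":0.145},
    {"aperture":0.04,"sz":0.145}
  ]
}}

```text
t: 11.65
eef_pos: [0.5593, 0.0079, 0.0846]
orientation: [0.001, -0.0, 1.0, -0.001]
ft_force: [-1.1, -2.4, 6.2]
opening: 0.0477
grasp_force: 61.7
```

{"op": "pendant", "data": {
  "offsets": [
    {"aperture":0.04,"sz":-0.01},
    {"aperture":0.04,"sz":-0.04},
    {"aperture":0.04,"sz":-0.08},
    {"aperture":0.04,"sz":-0.12},
    {"aperture":0.04,"sz":-0.14},
    {"aperture":0.04,"sx":0.006,"sy":-0.015,"sz":-0.14},
    {"aperture":0.04,"sx":0.023,"sy":-0.06,"sz":-0.14},
    {"aperture":0.04,"sx":0.04,"sy":-0.105,"sz":-0.14},
    {"aperture":0.04,"sx":0.0575,"sy":-0.15,"sz":-0.14},
    {"aperture":0.04,"sx":0.075,"sy":-0.195,"sz":-0.14},
    {"aperture":0.04,"sx":0.092,"sy":-0.24,"sz":-0.14}
  ]
}}

```text
t: 13.02
eef_pos: [0.4641, -0.2328, 0.2217]
orientation: [-0.001, 0.0, 1.0, 0.001]
ft_force: [0.6, 0.2, -2.1]
opening: 0.0472
grasp_force: 62.0
```

{"op": "pendant", "data": {
  "offsets": [
    {"aperture":0.04,"sx":0.017,"sy":-0.045},
    {"aperture":0.04,"sx":0.026,"sy":-0.067},
    {"aperture":0.04,"sx":0.0295,"sy":-0.077},
    {"aperture":0.04,"sx":0.0295,"sy":-0.077},
    {"aperture":0.04,"sx":0.0295,"sy":-0.077},
    {"aperture":0.04,"sx":0.0295,"sy":-0.077,"sz":0.03},
    {"aperture":0.04,"sx":0.0295,"sy":-0.077,"sz":0.07},
    {"aperture":0.04,"sx":0.0295,"sy":-0.077,"sz":0.11},
    {"aperture":0.04,"sx":0.0295,"sy":-0.077,"sz":0.13},
    {"aperture":0.04,"sx":0.0295,"sy":-0.077,"sz":0.14},
    {"aperture":0.04,"sx":0.0295,"sy":-0.077,"sz":0.146},
    {"aperture":0.04,"sx":0.0295,"sy":-0.077,"sz":0.146}
  ]
}}

```text
t: 14.52
eef_pos: [0.4374, -0.3086, 0.0777]
orientation: [0.0, -0.0, 1.0, -0.0]
ft_force: [0.4, 0.6, -1.9]
opening: 0.0472
grasp_force: 62.1
```

{"op": "pendant", "data": {
  "offsets": [
    {"aperture":0.04,"sz":0.001},
    {"aperture":0.04,"sz":0.001},
    {"aperture":0.04,"sz":0.002},
    {"aperture":0.04,"sz":0.002}
  ]
}}

```text
t: 15.02
eef_pos: [0.4372, -0.3091, 0.0766]
orientation: [0.0, -0.0, 1.0, -0.0]
ft_force: [-0.2, 0.7, 5.6]
opening: 0.0474
grasp_force: 62.6
```

{"op": "pendant", "data": {
  "offsets": [
    {"aperture":0.085},
    {"aperture":0.085},
    {"aperture":0.085},
    {"aperture":0.085},
    {"aperture":0.085,"sz":-0.02},
    {"aperture":0.085,"sz":-0.06},
    {"aperture":0.085,"sz":-0.12},
    {"aperture":0.085,"sz":-0.15},
    {"aperture":0.085,"sx":-0.03,"sy":0.042,"sz":-0.15},
    {"aperture":0.085,"sx":-0.06,"sy":0.084,"sz":-0.15},
    {"aperture":0.085,"sx":-0.09,"sy":0.126,"sz":-0.15},
    {"aperture":0.085,"sx":-0.12,"sy":0.168,"sz":-0.15}
  ]
}}

```text
t: 16.52
eef_pos: [0.5576, -0.1393, 0.2252]
orientation: [-0.0, 0.0, 1.0, -0.0]
ft_force: [0.4, -0.9, -0.1]
opening: 0.0854
grasp_force: 0.0
```

{"op": "pendant", "data": {
  "offsets": [
    {"aperture":0.085,"sx":-0.03,"sy":0.042},
    {"aperture":0.085,"sx":-0.06,"sy":0.085},
    {"aperture":0.085,"sx":-0.065,"sy":0.089},
    {"aperture":0.085,"sx":-0.065,"sy":0.089},
    {"aperture":0.085,"sx":-0.065,"sy":0.089}
  ]
}}

```text
t: 17.15
eef_pos: [0.6211, -0.0528, 0.2251]
orientation: [-0.001, 0.001, 1.0, -0.0]
ft_force: [-0.2, 1.3, 0.2]
opening: 0.0849
grasp_force: 0.0
```

Run:
```python
from h import *
im=camrig.grab_frame("wrist");i2=camrig.grab_frame("top")
W=camrig.camera_info("wrist");print(arm.observe()["eef_pos"],proj(W,np.array([.622,-.052,.104])),proj(W,np.array([.6235,.0093,.057])))
cv2.imwrite("pics/w2.png",im)
cv2.imwrite("pics/t2.png",np.vstack([i2[160:400,240:560]]))
```

```text
[ 0.6212 -0.053   0.2253] [324.2509 228.3862] [400.3317 212.49  ]
```

View pics/w2.png

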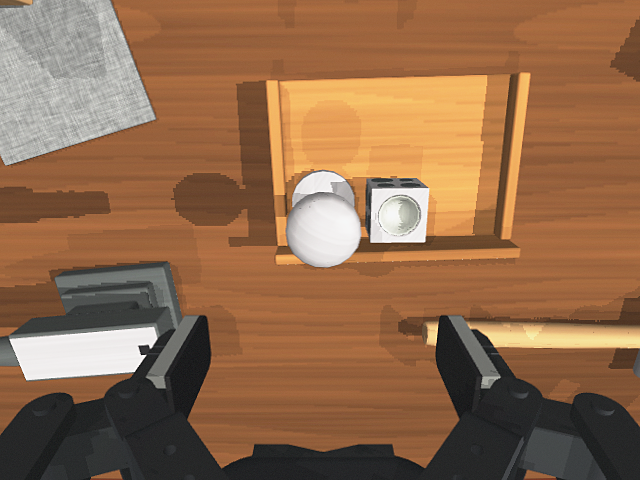

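View pics/t2.png

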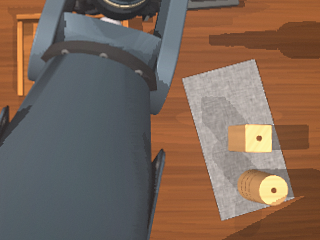

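Mushroom head centre is at (323,229), against (324,228) predicted, and the block top at (398,211). In the top crop both mandrels stand on the felt. I'll grasp the head by its rim.

{"op": "pendant", "data": {
  "offsets": [
    {"aperture":0.085,"sz":0.04},
    {"aperture":0.085,"sz":0.08},
    {"aperture":0.085,"sz":0.11},
    {"aperture":0.085,"sz":0.135},
    {"aperture":0.085,"sz":0.146},
    {"aperture":0.085,"sz":0.146},
    {"aperture":0.04,"sz":0.146},
    {"aperture":0.04,"sz":0.146},
    {"aperture":0.04,"sz":0.146},
    {"aperture":0.04,"sz":0.146},
    {"aperture":0.04,"sz":0.146},
    {"aperture":0.04,"sz":0.146}
  ]
}}

```text
t: 18.75
eef_pos: [0.623, -0.0521, 0.0811]
orientation: [0.001, -0.0, 1.0, -0.001]
ft_force: [-0.2, -1.1, 6.4]
opening: 0.0498
grasp_force: 61.5
```

{"op": "pendant", "data": {
  "offsets": [
    {"aperture":0.04,"sz":-0.005},
    {"aperture":0.04,"sz":-0.01},
    {"aperture":0.04,"sz":-0.015},
    {"aperture":0.04,"sz":-0.015}
  ]
}}

```text
t: 19.25
eef_pos: [0.6221, -0.0516, 0.0946]
orientation: [0.0, -0.0, 1.0, -0.0]
ft_force: [-0.8, -0.5, -5.1]
opening: 0.0498
grasp_force: 62.8
```

Run:
```python
from h import *
s=camrig.grab_frame("scene");w=camrig.grab_frame("wrist")
a=cv2.resize(s[190:310,260:400],(560,480),interpolation=cv2.INTER_CUBIC)
cv2.imwrite("pics/s3.png",a)
```

```text
(no output)
```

View pics/s3.png

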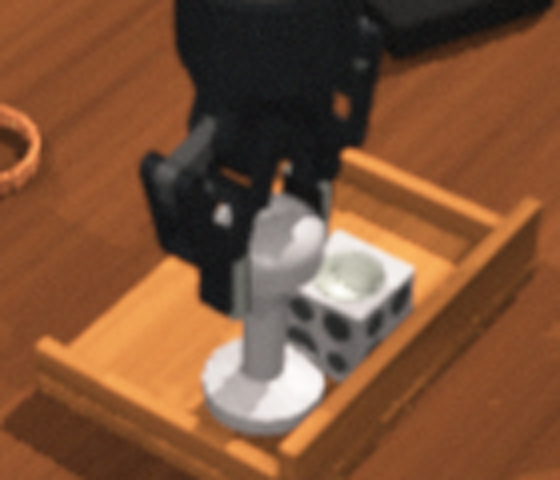

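The stake hangs upright with its rim between the pads. I'll carry it to the mat.

{"op": "pendant", "data": {
  "offsets": [
    {"aperture":0.04,"sz":-0.02},
    {"aperture":0.04,"sz":-0.05},
    {"aperture":0.04,"sz":-0.09},
    {"aperture":0.04,"sz":-0.115},
    {"aperture":0.04,"sz":-0.125},
    {"aperture":0.04,"sx":0.006,"sy":-0.015,"sz":-0.125},
    {"aperture":0.04,"sx":0.021,"sy":-0.05,"sz":-0.125},
    {"aperture":0.04,"sx":0.038,"sy":-0.09,"sz":-0.125},
    {"aperture":0.04,"sx":0.055,"sy":-0.13,"sz":-0.125},
    {"aperture":0.04,"sx":0.071,"sy":-0.17,"sz":-0.125},
    {"aperture":0.04,"sx":0.088,"sy":-0.21,"sz":-0.125}
  ]
}}

```text
t: 20.72
eef_pos: [0.5317, -0.2631, 0.2172]
orientation: [-0.002, 0.0, 1.0, 0.001]
ft_force: [1.1, -0.9, -4.8]
opening: 0.0499
grasp_force: 63.7
```

{"op": "pendant", "data": {
  "offsets": [
    {"aperture":0.04,"sx":0.008,"sy":-0.018},
    {"aperture":0.04,"sx":0.01,"sy":-0.023},
    {"aperture":0.04,"sx":0.01,"sy":-0.023},
    {"aperture":0.04,"sx":0.01,"sy":-0.023},
    {"aperture":0.04,"sx":0.01,"sy":-0.023,"sz":0.03},
    {"aperture":0.04,"sx":0.01,"sy":-0.023,"sz":0.07},
    {"aperture":0.04,"sx":0.01,"sy":-0.023,"sz":0.11},
    {"aperture":0.04,"sx":0.01,"sy":-0.023,"sz":0.13},
    {"aperture":0.04,"sx":0.01,"sy":-0.023,"sz":0.14},
    {"aperture":0.04,"sx":0.01,"sy":-0.023,"sz":0.145},
    {"aperture":0.04,"sx":0.01,"sy":-0.023,"sz":0.146},
    {"aperture":0.04,"sx":0.01,"sy":-0.023,"sz":0.146}
  ]
}}

```text
t: 22.22
eef_pos: [0.5246, -0.285, 0.0742]
orientation: [0.001, -0.0, 1.0, -0.001]
ft_force: [0.9, 0.1, -5.4]
opening: 0.0499
grasp_force: 63.9
```

{"op": "pendant", "data": {
  "offsets": [
    {"aperture":0.04,"sz":0.001},
    {"aperture":0.04,"sz":0.001},
    {"aperture":0.04,"sz":0.002},
    {"aperture":0.04,"sz":0.002}
  ]
}}

```text
t: 22.72
eef_pos: [0.5247, -0.2852, 0.0731]
orientation: [0.001, -0.0, 1.0, -0.001]
ft_force: [-2.1, 0.4, 5.3]
opening: 0.05
grasp_force: 64.7
```

{"op": "pendant", "data": {
  "offsets": [
    {"aperture":0.085},
    {"aperture":0.085},
    {"aperture":0.085},
    {"aperture":0.085},
    {"aperture":0.085,"sz":-0.02},
    {"aperture":0.085,"sz":-0.06},
    {"aperture":0.085,"sz":-0.12},
    {"aperture":0.085,"sz":-0.15},
    {"aperture":0.085,"sx":-0.017,"sy":0.05,"sz":-0.15},
    {"aperture":0.085,"sx":-0.034,"sy":0.1,"sz":-0.15},
    {"aperture":0.085,"sx":-0.05,"sy":0.15,"sz":-0.15},
    {"aperture":0.085,"sx":-0.067,"sy":0.2,"sz":-0.15}
  ]
}}

```text
t: 24.22
eef_pos: [0.5912, -0.0831, 0.2213]
orientation: [-0.0, 0.0, 1.0, -0.0]
ft_force: [1.0, -0.9, 0.4]
opening: 0.0852
grasp_force: 0.0
```

{"op": "pendant", "data": {
  "offsets": [
    {"aperture":0.085,"sx":-0.017,"sy":0.05},
    {"aperture":0.085,"sx":-0.032,"sy":0.094},
    {"aperture":0.085,"sx":-0.032,"sy":0.094},
    {"aperture":0.085,"sx":-0.032,"sy":0.094}
  ]
}}

```text
t: 24.72
eef_pos: [0.6226, 0.0091, 0.2211]
orientation: [-0.0, -0.0, 1.0, -0.0]
ft_force: [-1.3, -0.0, 0.0]
opening: 0.0851
grasp_force: 0.0
```

Run:
```python
from h import *
im=camrig.grab_frame("wrist")
W=camrig.camera_info("wrist");print(arm.observe()["eef_pos"],proj(W,np.array([.6235,.0093,.057])))
cv2.imwrite("pics/w4.png",cv2.resize(im[120:320,180:480],None,fx=2.5,fy=2.5))
import json;json.dump({k:np.array(v).tolist() for k,v in W.items()},open("w4.json","w"))
```

```text
[0.6225 0.0085 0.2211] [323.9321 212.4842]
```

View pics/w4.png

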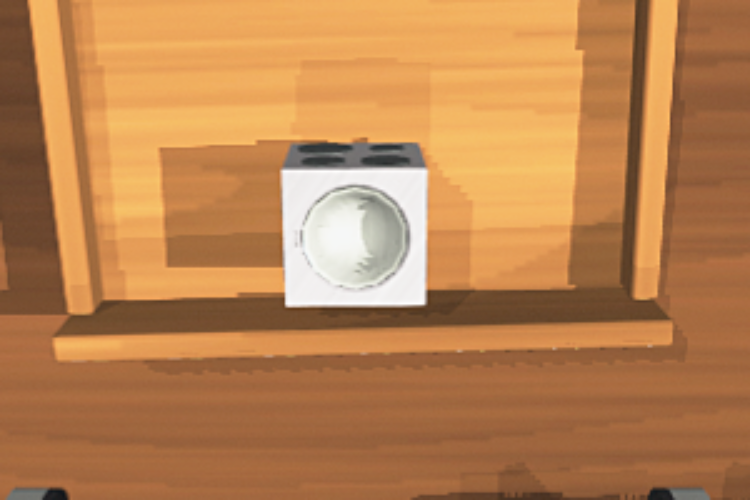

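The block's top face spans about (282–428, 168–307) in the crop, so its centre is near (322,215) in the full image, square to the tool.

Run:
```python
from h import *
import json
W=json.load(open("w4.json"));T=camrig.camera_info("top");S=camrig.camera_info("scene")
print(tri((T,(313.9,194.8)),(W,(322,214.8))),atz(W,(322,214.8),.057))
# pad corners both views, matched
t=[(153,237),(203,262),(179,311),(128,285)]; s=[(399,186),(362,202),(336,181),(373,163)]
P=[tri((T,a),(S,b)) for a,b in zip(t,s)];print(*P,sep="\n");print(np.mean([p[0] for p in P],0))
print(np.mean([atz(T,a,.025) for a in t],0),np.mean([atz(S,b,.025) for b in s],0))
s=cv2.imread("pics/scene0.png")[155:210,325:410];t=cv2.imread("pics/top0.png")[230:320,120:210]
cv2.imwrite("pics/pad.png",np.hstack([cv2.resize(s,(386,250)),cv2.resize(t,(400,400))[:250]]) if 0 else np.hstack([cv2.copyMakeBorder(cv2.resize(s,(382,248)),0,157,0,0,cv2.BORDER_CONSTANT),cv2.resize(t,(405,405))]))
```

```text
(array([0.6169, 0.0081, 0.0878]), [np.float64(0.00022409147063784382), np.float64(0.00022409147063785973)]) [0.6254 0.0078 0.057 ]
(array([0.5485, 0.3182, 0.0139]), [np.float64(0.0011237289442287471), np.float64(0.0011237289442286192)])
(array([0.5056, 0.224 , 0.0027]), [np.float64(0.005351421486751868), np.float64(0.005351421486751893)])
(array([ 0.4073,  0.2661, -0.0038]), [np.float64(0.0002209368255967261), np.float64(0.0002209368255965988)])
(array([0.4526, 0.3594, 0.0184]), [np.float64(0.002729434471813938), np.float64(0.002729434471813959)])
[0.4785 0.2919 0.0078]
[0.4773 0.2867 0.025 ] [0.4926 0.2724 0.025 ]
```

View pics/pad.png

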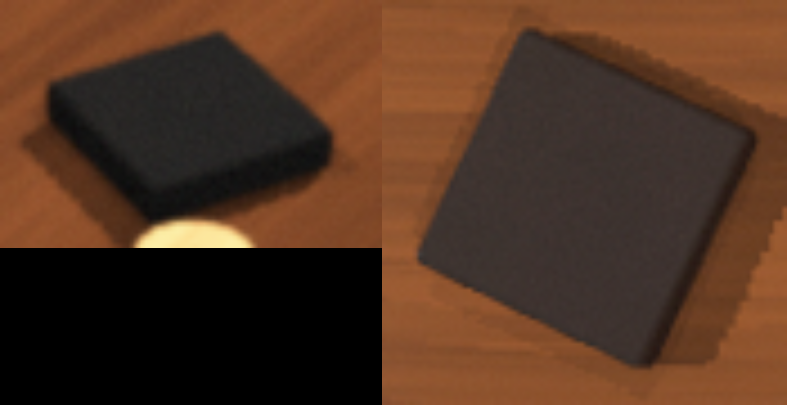

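Run:
```python
from h import *
import json
W=json.load(open("w4.json"));T=camrig.camera_info("top");S=camrig.camera_info("scene")
# s3 crop (scale 4): block top corners left(290,283) back(340,233) right(412,272) front(360,318)
c=np.mean([(295,283),(340,233),(412,273),(358,320)],0);p=(260+c[0]/4-.4,190+c[1]/4-.4)
print("block",tri((W,(322,214.8)),(S,p)),tri((T,(313.9,194.8)),(S,p)))
t=[(152.2,237.1),(202.2,258.9),(177.3,310.4),(128,287.8)]; s=[(398.3,185.7),(358.3,197.2),(336.1,174.5),(373.9,162.8)]
t=np.array(t)-.4;s=np.array(s)-.4
P=[tri((T,a),(S,b)) for a,b in zip(t,s)];print(*P,sep="\n");print(np.mean([p[0] for p in P],0))
print(np.mean([atz(T,a,.025) for a in t],0),np.mean([atz(S,b,.025) for b in s],0))
```

```text
block (array([0.6262, 0.008 , 0.0547]), [np.float64(0.0002903537814040077), np.float64(0.0002903537814041346)]) (array([0.6245, 0.0093, 0.0527]), [np.float64(0.000963993931638579), np.float64(0.0009639939316387453)])
(array([0.5473, 0.3186, 0.0158]), [np.float64(0.0008546993715109028), np.float64(0.0008546993715108322)])
(array([0.5059, 0.2175, 0.0226]), [np.float64(0.001312481211230043), np.float64(0.0013124812112300982)])
(array([0.409 , 0.2637, 0.0181]), [np.float64(0.0007841988371722215), np.float64(0.0007841988371722889)])
(array([0.4497, 0.3622, 0.0169]), [np.float64(0.000499335762087072), np.float64(0.0004993357620870438)])
[0.478  0.2905 0.0184]
[0.4783 0.2891 0.025 ] [0.4827 0.2814 0.025 ]
```

{"op": "pendant", "data": {
  "offsets": [
    {"aperture":0.085,"sx":-0.002,"sz":0.05},
    {"aperture":0.085,"sx":-0.002,"sz":0.1},
    {"aperture":0.085,"sx":-0.002,"sz":0.15},
    {"aperture":0.085,"sx":-0.002,"sz":0.18},
    {"aperture":0.085,"sx":-0.002,"sz":0.195},
    {"aperture":0.085,"sx":-0.002,"sz":0.195},
    {"aperture":0.04,"sx":-0.002,"sz":0.195},
    {"aperture":0.04,"sx":-0.002,"sz":0.195},
    {"aperture":0.04,"sx":-0.002,"sz":0.195},
    {"aperture":0.04,"sx":-0.002,"sz":0.195},
    {"aperture":0.04,"sx":-0.002,"sz":0.195},
    {"aperture":0.04,"sx":-0.002,"sz":0.195}
  ]
}}

```text
t: 26.28
eef_pos: [0.6262, 0.0089, 0.0282]
orientation: [0.002, -0.0, 1.0, -0.001]
ft_force: [-0.6, -1.7, 7.4]
opening: 0.0443
grasp_force: 63.9
```

{"op": "pendant", "data": {
  "offsets": [
    {"aperture":0.04,"sz":-0.01},
    {"aperture":0.04,"sz":-0.03},
    {"aperture":0.04,"sz":-0.07},
    {"aperture":0.04,"sz":-0.11},
    {"aperture":0.04,"sz":-0.15},
    {"aperture":0.04,"sz":-0.15}
  ]
}}

```text
t: 27.02
eef_pos: [0.6274, 0.0092, 0.1804]
orientation: [0.005, -0.0, 1.0, -0.001]
ft_force: [0.5, 0.0, -6.5]
opening: 0.044
grasp_force: 63.2
```

{"op": "pendant", "data": {
  "offsets": [
    {"aperture":0.04,"sx":0.008,"sy":0.015},
    {"aperture":0.04,"sx":0.025,"sy":0.05},
    {"aperture":0.04,"sx":0.045,"sy":0.09},
    {"aperture":0.04,"sx":0.06,"sy":0.125},
    {"aperture":0.04,"sx":0.067,"sy":0.14},
    {"aperture":0.04,"sx":0.067,"sy":0.14},
    {"aperture":0.04,"sx":0.067,"sy":0.14}
  ]
}}

```text
t: 27.9
eef_pos: [0.5581, 0.1487, 0.1756]
orientation: [-0.0, 0.0, 1.0, -0.0]
ft_force: [0.5, 0.5, -6.8]
opening: 0.044
grasp_force: 63.1
```

Run:
```python
from h import *
im=camrig.grab_frame("wrist")
W=camrig.camera_info("wrist");print(arm.observe()["eef_pos"])
cv2.imwrite("pics/w5.png",im)
import json;json.dump({k:np.array(v).tolist() for k,v in W.items()},open("w5.json","w"))
```

```text
[0.5584 0.1484 0.1759]
```

View pics/w5.png

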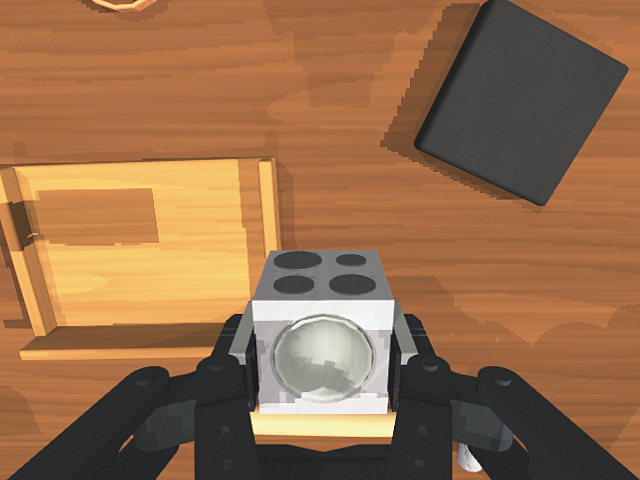

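The block is held level, hollow up. The pad's top corners are at about (498,1), (628,69), (545,203) and (422,146).

Run:
```python
from h import *
import json
W=json.load(open("w5.json"))
c=[(498,1),(628,69),(545,203),(422,146)]
P=[atz(W,p,.025) for p in c];print(*P,np.mean(P,0),[np.linalg.norm(P[i]-P[i-1]) for i in range(4)])
T=camrig.camera_info("top");t=np.array([(128,287.8),(177.3,310.4),(202.2,258.9),(152.2,237.1)])-.4
print("?",[np.round(atz(T,a,.025),3) for a in t])
S=camrig.camera_info("scene");s=np.array([(398.3,185.7),(358.3,197.2),(336.1,174.5),(373.9,162.8)])-.4
P2=[atz(S,a,.025) for a in s];print(P2)
A=sorted(P,key=lambda p:p[0]);B=sorted(P2,key=lambda p:p[0])
sw=dict(zip(range(4),sorted(range(4),key=lambda i:P[i][0])));ss=sorted(range(4),key=lambda i:P2[i][0])
Q=[tri((W,c[sw[k]]),(S,s[ss[k]]))[0] for k in range(4)];print(*Q,np.mean(Q,0))
```

```text
[0.4133 0.2627 0.025 ] [0.4538 0.3583 0.025 ] [0.5485 0.3166 0.025 ] [0.5064 0.2198 0.025 ] [0.4805 0.2893 0.025 ] [np.float64(0.10249029099306252), np.float64(0.1038779844366806), np.float64(0.1035420183233266), np.float64(0.10551236356024207)]
? [array([0.45 , 0.36 , 0.025]), array([0.41 , 0.262, 0.025]), array([0.507, 0.218, 0.025]), array([0.547, 0.316, 0.025])]
[array([0.5532, 0.3061, 0.025 ]), array([0.507 , 0.2136, 0.025 ]), array([0.4146, 0.2548, 0.025 ]), array([0.456 , 0.3511, 0.025 ])]
[0.4105 0.2638 0.0187] [0.4524 0.3599 0.0201] [0.5054 0.2193 0.0216] [0.5487 0.3182 0.018 ] [0.4793 0.2903 0.0196]
```

{"op": "pendant", "data": {
  "offsets": [
    {"aperture":0.04,"sx":0.008,"sy":0.015},
    {"aperture":0.04,"sx":0.03,"sy":0.055},
    {"aperture":0.04,"sx":0.055,"sy":0.1},
    {"aperture":0.04,"sx":0.073,"sy":0.13},
    {"aperture":0.04,"sx":0.0785,"sy":0.1405},
    {"aperture":0.04,"sx":0.0785,"sy":0.1405},
    {"aperture":0.04,"sx":0.0785,"sy":0.1405,"sz":0.03},
    {"aperture":0.04,"sx":0.0785,"sy":0.1405,"sz":0.07},
    {"aperture":0.04,"sx":0.0785,"sy":0.1405,"sz":0.105},
    {"aperture":0.04,"sx":0.0785,"sy":0.1405,"sz":0.125},
    {"aperture":0.04,"sx":0.0785,"sy":0.1405,"sz":0.131},
    {"aperture":0.04,"sx":0.0785,"sy":0.1405,"sz":0.131}
  ]
}}

```text
t: 29.45
eef_pos: [0.4805, 0.2892, 0.0454]
orientation: [0.0, 0.001, 1.0, 0.0]
ft_force: [-0.4, -0.8, -5.6]
opening: 0.0439
grasp_force: 63.2
```

{"op": "pendant", "data": {
  "offsets": [
    {"aperture":0.04,"sz":0.001},
    {"aperture":0.04,"sz":0.002},
    {"aperture":0.04,"sz":0.003},
    {"aperture":0.04,"sz":0.003}
  ]
}}

```text
t: 29.95
eef_pos: [0.4794, 0.2899, 0.0425]
orientation: [0.0, -0.0, 1.0, 0.0]
ft_force: [-0.2, -0.2, -6.8]
opening: 0.044
grasp_force: 63.2
```

{"op": "pendant", "data": {
  "offsets": [
    {"aperture":0.04,"sz":0.001},
    {"aperture":0.04,"sz":0.001},
    {"aperture":0.04,"sz":0.001}
  ]
}}

```text
t: 30.32
eef_pos: [0.4794, 0.2898, 0.0413]
orientation: [-0.0, -0.0, 1.0, -0.0]
ft_force: [-0.1, -0.2, -6.7]
opening: 0.0442
grasp_force: 63.4
```

{"op": "pendant", "data": {
  "offsets": [
    {"aperture":0.04,"sz":0.001},
    {"aperture":0.04,"sz":0.001},
    {"aperture":0.04,"sz":0.001}
  ]
}}

```text
t: 30.7
eef_pos: [0.4793, 0.2898, 0.0412]
orientation: [0.0, -0.0, 1.0, 0.0]
ft_force: [-2.6, -0.4, 5.2]
opening: 0.0439
grasp_force: 64.7
```

{"op": "pendant", "data": {
  "offsets": [
    {"aperture":0.085},
    {"aperture":0.085},
    {"aperture":0.085},
    {"aperture":0.085},
    {"aperture":0.085,"sz":-0.02},
    {"aperture":0.085,"sz":-0.06},
    {"aperture":0.085,"sz":-0.12},
    {"aperture":0.085,"sz":-0.17},
    {"aperture":0.085,"sz":-0.19},
    {"aperture":0.085,"sx":-0.005,"sy":-0.06,"sz":-0.19},
    {"aperture":0.085,"sx":-0.01,"sy":-0.12,"sz":-0.19},
    {"aperture":0.085,"sx":-0.015,"sy":-0.18,"sz":-0.19}
  ]
}}

```text
t: 32.2
eef_pos: [0.4944, 0.1084, 0.2305]
orientation: [0.0, -0.001, 1.0, -0.0]
ft_force: [0.5, 0.3, -0.3]
opening: 0.085
grasp_force: 0.0
```

{"op": "pendant", "data": {
  "offsets": [
    {"aperture":0.085,"sx":-0.005,"sy":-0.06},
    {"aperture":0.085,"sx":-0.01,"sy":-0.12},
    {"aperture":0.085,"sx":-0.015,"sy":-0.18},
    {"aperture":0.085,"sx":-0.02,"sy":-0.24},
    {"aperture":0.085,"sx":-0.025,"sy":-0.3},
    {"aperture":0.085,"sx":-0.03,"sy":-0.36},
    {"aperture":0.085,"sx":-0.0305,"sy":-0.395},
    {"aperture":0.085,"sx":-0.0305,"sy":-0.395},
    {"aperture":0.085,"sx":-0.0305,"sy":-0.395}
  ]
}}

```text
t: 33.33
eef_pos: [0.5245, -0.2843, 0.2299]
orientation: [-0.001, -0.0, 1.0, 0.001]
ft_force: [0.2, 0.8, 0.8]
opening: 0.0851
grasp_force: 0.0
```

Run:
```python
from h import *
im=camrig.grab_frame("wrist");W=camrig.camera_info("wrist");e=arm.observe()["eef_pos"]
print(e,proj(W,np.array([.5247,-.2852,.096])))
t=camrig.grab_frame("top");T=camrig.camera_info("top")
print("block expected",proj(T,np.array([.4795,.2893,.07])))
a=cv2.resize(im[60:340,160:480],(426,373));b=cv2.resize(t[220:320,110:210],(373,373));cv2.imwrite("pics/m6.png",np.hstack([a,b]))
```

```text
[ 0.5246 -0.2838  0.23  ] [320.6109 222.2856]
block expected [157.057  271.2067]
```

View pics/m6.png

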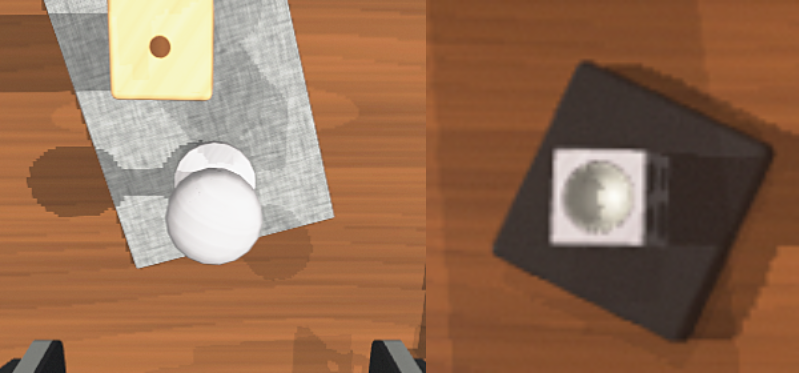

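The block sits hollow up on the pad, about 3 mm off by my reading. The mushroom head is at (321,222), as predicted, so I'll return it now.

{"op": "pendant", "data": {
  "offsets": [
    {"aperture":0.085,"sy":-0.001,"sz":0.05},
    {"aperture":0.085,"sy":-0.001,"sz":0.1},
    {"aperture":0.085,"sy":-0.001,"sz":0.135},
    {"aperture":0.085,"sy":-0.001,"sz":0.152},
    {"aperture":0.085,"sy":-0.001,"sz":0.1565},
    {"aperture":0.085,"sy":-0.001,"sz":0.1565},
    {"aperture":0.04,"sy":-0.001,"sz":0.1565},
    {"aperture":0.04,"sy":-0.001,"sz":0.1565},
    {"aperture":0.04,"sy":-0.001,"sz":0.1565},
    {"aperture":0.04,"sy":-0.001,"sz":0.1565},
    {"aperture":0.04,"sy":-0.001,"sz":0.1565},
    {"aperture":0.04,"sy":-0.001,"sz":0.1565}
  ]
}}

```text
t: 34.92
eef_pos: [0.5257, -0.2865, 0.0755]
orientation: [0.001, -0.0, 1.0, -0.001]
ft_force: [-0.2, 0.5, 5.3]
opening: 0.0502
grasp_force: 61.3
```

{"op": "pendant", "data": {
  "offsets": [
    {"aperture":0.04,"sz":-0.01},
    {"aperture":0.04,"sz":-0.04},
    {"aperture":0.04,"sz":-0.08},
    {"aperture":0.04,"sz":-0.12},
    {"aperture":0.04,"sz":-0.145},
    {"aperture":0.04,"sz":-0.15},
    {"aperture":0.04,"sx":-0.006,"sy":0.015,"sz":-0.15},
    {"aperture":0.04,"sx":-0.021,"sy":0.05,"sz":-0.15},
    {"aperture":0.04,"sx":-0.038,"sy":0.09,"sz":-0.15},
    {"aperture":0.04,"sx":-0.055,"sy":0.13,"sz":-0.15},
    {"aperture":0.04,"sx":-0.071,"sy":0.17,"sz":-0.15}
  ]
}}

```text
t: 36.3
eef_pos: [0.5952, -0.1132, 0.2214]
orientation: [-0.002, -0.0, 1.0, 0.001]
ft_force: [0.6, 0.5, -5.3]
opening: 0.0493
grasp_force: 63.8
```

{"op": "pendant", "data": {
  "offsets": [
    {"aperture":0.04,"sx":-0.015,"sy":0.037},
    {"aperture":0.04,"sx":-0.024,"sy":0.057},
    {"aperture":0.04,"sx":-0.0265,"sy":0.063},
    {"aperture":0.04,"sx":-0.0265,"sy":0.063},
    {"aperture":0.04,"sx":-0.0265,"sy":0.063}
  ]
}}

```text
t: 36.92
eef_pos: [0.622, -0.0545, 0.2236]
orientation: [-0.0, 0.001, 1.0, -0.0]
ft_force: [-1.2, 0.5, -4.6]
opening: 0.0499
grasp_force: 63.9
```

{"op": "pendant", "data": {
  "offsets": [
    {"aperture":0.04,"sy":0.002,"sz":0.03},
    {"aperture":0.04,"sy":0.002,"sz":0.07},
    {"aperture":0.04,"sy":0.002,"sz":0.11},
    {"aperture":0.04,"sy":0.002,"sz":0.13},
    {"aperture":0.04,"sy":0.002,"sz":0.136},
    {"aperture":0.04,"sy":0.002,"sz":0.137},
    {"aperture":0.04,"sy":0.002,"sz":0.137}
  ]
}}

```text
t: 37.8
eef_pos: [0.6234, -0.0517, 0.0881]
orientation: [0.001, 0.0, 1.0, -0.0]
ft_force: [-0.5, 0.3, -4.2]
opening: 0.0496
grasp_force: 63.9
```

{"op": "pendant", "data": {
  "offsets": [
    {"aperture":0.04,"sz":0.001},
    {"aperture":0.04,"sz":0.002},
    {"aperture":0.04,"sz":0.002},
    {"aperture":0.04,"sz":0.002}
  ]
}}

```text
t: 38.3
eef_pos: [0.6225, -0.0511, 0.0849]
orientation: [0.0, -0.0, 1.0, -0.0]
ft_force: [-0.4, 0.7, -5.6]
opening: 0.0499
grasp_force: 63.9
```

{"op": "pendant", "data": {
  "offsets": [
    {"aperture":0.04,"sz":0.001},
    {"aperture":0.04,"sz":0.002},
    {"aperture":0.04,"sz":0.002},
    {"aperture":0.04,"sz":0.002}
  ]
}}

```text
t: 38.8
eef_pos: [0.6228, -0.0511, 0.0836]
orientation: [0.0, -0.0, 1.0, -0.0]
ft_force: [-0.9, 1.1, 3.5]
opening: 0.0497
grasp_force: 64.5
```

{"op": "pendant", "data": {
  "offsets": [
    {"aperture":0.085},
    {"aperture":0.085},
    {"aperture":0.085},
    {"aperture":0.085},
    {"aperture":0.085,"sz":-0.02},
    {"aperture":0.085,"sz":-0.06},
    {"aperture":0.085,"sz":-0.12},
    {"aperture":0.085,"sz":-0.15},
    {"aperture":0.085,"sx":0.04,"sy":-0.0414,"sz":-0.15},
    {"aperture":0.085,"sx":0.08,"sy":-0.0828,"sz":-0.15},
    {"aperture":0.085,"sx":0.12,"sy":-0.1242,"sz":-0.15},
    {"aperture":0.085,"sx":0.16,"sy":-0.1656,"sz":-0.15}
  ]
}}

```text
t: 40.3
eef_pos: [0.4612, -0.2179, 0.233]
orientation: [0.0, -0.0, 1.0, -0.0]
ft_force: [0.7, -1.3, 0.2]
opening: 0.0851
grasp_force: 0.0
```

{"op": "pendant", "data": {
  "offsets": [
    {"aperture":0.085,"sx":0.04,"sy":-0.0414},
    {"aperture":0.085,"sx":0.08,"sy":-0.083},
    {"aperture":0.085,"sx":0.1125,"sy":-0.1165},
    {"aperture":0.085,"sx":0.1125,"sy":-0.1165},
    {"aperture":0.085,"sx":0.1125,"sy":-0.1165}
  ]
}}

```text
t: 40.92
eef_pos: [0.35, -0.333, 0.2328]
orientation: [0.0, 0.0, 1.0, 0.0]
ft_force: [-0.6, 0.5, -0.3]
opening: 0.0849
grasp_force: 0.0
```

{"op": "pendant", "data": {
  "offsets": [
    {"aperture":0.085,"sz":0.05},
    {"aperture":0.085,"sz":0.1},
    {"aperture":0.085,"sz":0.135},
    {"aperture":0.085,"sz":0.15},
    {"aperture":0.085,"sz":0.153},
    {"aperture":0.085,"sz":0.153},
    {"aperture":0.04,"sz":0.153},
    {"aperture":0.04,"sz":0.153},
    {"aperture":0.04,"sz":0.153},
    {"aperture":0.04,"sz":0.153},
    {"aperture":0.04,"sz":0.153},
    {"aperture":0.04,"sz":0.153}
  ]
}}

```text
t: 42.42
eef_pos: [0.3504, -0.3336, 0.0812]
orientation: [0.001, -0.0, 1.0, -0.001]
ft_force: [0.5, 1.6, 7.4]
opening: 0.0514
grasp_force: 63.1
```

{"op": "pendant", "data": {
  "offsets": [
    {"aperture":0.04,"sz":-0.01},
    {"aperture":0.04,"sz":-0.04},
    {"aperture":0.04,"sz":-0.08},
    {"aperture":0.04,"sz":-0.12},
    {"aperture":0.04,"sz":-0.145},
    {"aperture":0.04,"sz":-0.15},
    {"aperture":0.04,"sx":-0.01,"sy":0.015,"sz":-0.15},
    {"aperture":0.04,"sx":-0.04,"sy":0.06,"sz":-0.15},
    {"aperture":0.04,"sx":-0.07,"sy":0.105,"sz":-0.15},
    {"aperture":0.04,"sx":-0.1,"sy":0.15,"sz":-0.15},
    {"aperture":0.04,"sx":-0.13,"sy":0.195,"sz":-0.15},
    {"aperture":0.04,"sx":-0.16,"sy":0.24,"sz":-0.15}
  ]
}}

```text
t: 43.92
eef_pos: [0.5096, -0.09, 0.228]
orientation: [-0.002, -0.0, 1.0, 0.001]
ft_force: [0.4, -1.1, -0.8]
opening: 0.0516
grasp_force: 63.2
```

{"op": "pendant", "data": {
  "offsets": [
    {"aperture":0.04,"sx":-0.03,"sy":0.045},
    {"aperture":0.04,"sx":-0.06,"sy":0.09},
    {"aperture":0.04,"sx":-0.09,"sy":0.13},
    {"aperture":0.04,"sx":-0.108,"sy":0.157},
    {"aperture":0.04,"sx":-0.115,"sy":0.165},
    {"aperture":0.04,"sx":-0.115,"sy":0.165},
    {"aperture":0.04,"sx":-0.115,"sy":0.165}
  ]
}}

```text
t: 44.8
eef_pos: [0.6238, 0.0709, 0.2291]
orientation: [-0.001, 0.0, 1.0, -0.0]
ft_force: [1.2, -0.8, -1.4]
opening: 0.0519
grasp_force: 63.3
```

{"op": "pendant", "data": {
  "offsets": [
    {"aperture":0.04,"sx":-0.001,"sy":0.002,"sz":0.03},
    {"aperture":0.04,"sx":-0.001,"sy":0.002,"sz":0.07},
    {"aperture":0.04,"sx":-0.001,"sy":0.002,"sz":0.11},
    {"aperture":0.04,"sx":-0.001,"sy":0.002,"sz":0.13},
    {"aperture":0.04,"sx":-0.001,"sy":0.002,"sz":0.136},
    {"aperture":0.04,"sx":-0.001,"sy":0.002,"sz":0.137},
    {"aperture":0.04,"sx":-0.001,"sy":0.002,"sz":0.137}
  ]
}}

```text
t: 45.68
eef_pos: [0.6267, 0.0734, 0.0941]
orientation: [0.001, 0.0, 1.0, -0.0]
ft_force: [0.5, 0.0, -0.7]
opening: 0.0523
grasp_force: 63.3
```

{"op": "pendant", "data": {
  "offsets": [
    {"aperture":0.04,"sz":0.001},
    {"aperture":0.04,"sz":0.002},
    {"aperture":0.04,"sz":0.002},
    {"aperture":0.04,"sz":0.002}
  ]
}}

```text
t: 46.18
eef_pos: [0.626, 0.0738, 0.0909]
orientation: [0.0, -0.0, 1.0, -0.0]
ft_force: [-0.2, -0.4, -2.1]
opening: 0.0519
grasp_force: 63.3
```

{"op": "pendant", "data": {
  "offsets": [
    {"aperture":0.04,"sz":0.001},
    {"aperture":0.04,"sz":0.002},
    {"aperture":0.04,"sz":0.002},
    {"aperture":0.04,"sz":0.002}
  ]
}}

```text
t: 46.68
eef_pos: [0.626, 0.0738, 0.0893]
orientation: [0.0, -0.0, 1.0, -0.0]
ft_force: [-1.4, 0.7, 3.4]
opening: 0.0516
grasp_force: 63.7
```

{"op": "pendant", "data": {
  "offsets": [
    {"aperture":0.085},
    {"aperture":0.085},
    {"aperture":0.085},
    {"aperture":0.085},
    {"aperture":0.085,"sz":-0.02},
    {"aperture":0.085,"sz":-0.06},
    {"aperture":0.085,"sz":-0.12},
    {"aperture":0.085,"sz":-0.14},
    {"aperture":0.085,"sx":0.027,"sy":-0.055,"sz":-0.14},
    {"aperture":0.085,"sx":0.054,"sy":-0.11,"sz":-0.14},
    {"aperture":0.085,"sx":0.081,"sy":-0.165,"sz":-0.14},
    {"aperture":0.085,"sx":0.108,"sy":-0.22,"sz":-0.14}
  ]
}}

```text
t: 48.18
eef_pos: [0.5171, -0.1478, 0.229]
orientation: [0.0, -0.0, 1.0, -0.0]
ft_force: [1.2, -0.5, 0.1]
opening: 0.0848
grasp_force: 0.0
```

{"op": "pendant", "data": {
  "offsets": [
    {"aperture":0.085,"sx":0.027,"sy":-0.055},
    {"aperture":0.085,"sx":0.054,"sy":-0.11},
    {"aperture":0.085,"sx":0.081,"sy":-0.163},
    {"aperture":0.085,"sx":0.081,"sy":-0.163},
    {"aperture":0.085,"sx":0.081,"sy":-0.163},
    {"aperture":0.085,"sx":0.081,"sy":-0.163}
  ]
}}

```text
t: 48.92
eef_pos: [0.4375, -0.3077, 0.2287]
orientation: [-0.0, -0.001, 1.0, 0.0]
ft_force: [0.6, -0.1, -0.1]
opening: 0.0853
grasp_force: 0.0
```

{"op": "pendant", "data": {
  "offsets": [
    {"aperture":0.085,"sy":-0.001,"sz":0.05},
    {"aperture":0.085,"sy":-0.001,"sz":0.1},
    {"aperture":0.085,"sy":-0.001,"sz":0.135},
    {"aperture":0.085,"sy":-0.001,"sz":0.149},
    {"aperture":0.085,"sy":-0.001,"sz":0.152},
    {"aperture":0.085,"sy":-0.001,"sz":0.152},
    {"aperture":0.04,"sy":-0.001,"sz":0.152},
    {"aperture":0.04,"sy":-0.001,"sz":0.152},
    {"aperture":0.04,"sy":-0.001,"sz":0.152},
    {"aperture":0.04,"sy":-0.001,"sz":0.152},
    {"aperture":0.04,"sy":-0.001,"sz":0.152},
    {"aperture":0.04,"sy":-0.001,"sz":0.152}
  ]
}}

```text
t: 50.42
eef_pos: [0.4375, -0.3108, 0.078]
orientation: [0.001, 0.0, 1.0, -0.001]
ft_force: [-0.8, 1.0, 5.3]
opening: 0.0471
grasp_force: 62.3
```

{"op": "pendant", "data": {
  "offsets": [
    {"aperture":0.04,"sz":-0.01},
    {"aperture":0.04,"sz":-0.04},
    {"aperture":0.04,"sz":-0.08},
    {"aperture":0.04,"sz":-0.12},
    {"aperture":0.04,"sz":-0.145},
    {"aperture":0.04,"sz":-0.15},
    {"aperture":0.04,"sx":-0.006,"sy":0.015,"sz":-0.15},
    {"aperture":0.04,"sx":-0.023,"sy":0.06,"sz":-0.15},
    {"aperture":0.04,"sx":-0.04,"sy":0.105,"sz":-0.15},
    {"aperture":0.04,"sx":-0.0575,"sy":0.15,"sz":-0.15},
    {"aperture":0.04,"sx":-0.075,"sy":0.195,"sz":-0.15},
    {"aperture":0.04,"sx":-0.092,"sy":0.24,"sz":-0.15}
  ]
}}

```text
t: 51.92
eef_pos: [0.528, -0.0673, 0.2249]
orientation: [-0.002, -0.0, 1.0, 0.001]
ft_force: [0.8, -0.6, -2.9]
opening: 0.0475
grasp_force: 62.1
```

{"op": "pendant", "data": {
  "offsets": [
    {"aperture":0.04,"sx":-0.017,"sy":0.045},
    {"aperture":0.04,"sx":-0.026,"sy":0.067},
    {"aperture":0.04,"sx":-0.0295,"sy":0.077},
    {"aperture":0.04,"sx":-0.0295,"sy":0.077},
    {"aperture":0.04,"sx":-0.0295,"sy":0.077}
  ]
}}

```text
t: 52.55
eef_pos: [0.5578, 0.0061, 0.2263]
orientation: [-0.001, 0.0, 1.0, -0.0]
ft_force: [0.5, -0.4, -2.1]
opening: 0.0473
grasp_force: 62.2
```

{"op": "pendant", "data": {
  "offsets": [
    {"aperture":0.04,"sx":-0.001,"sy":0.002,"sz":0.03},
    {"aperture":0.04,"sx":-0.001,"sy":0.002,"sz":0.07},
    {"aperture":0.04,"sx":-0.001,"sy":0.002,"sz":0.11},
    {"aperture":0.04,"sx":-0.001,"sy":0.002,"sz":0.13},
    {"aperture":0.04,"sx":-0.001,"sy":0.002,"sz":0.137},
    {"aperture":0.04,"sx":-0.001,"sy":0.002,"sz":0.138},
    {"aperture":0.04,"sx":-0.001,"sy":0.002,"sz":0.138}
  ]
}}

```text
t: 53.42
eef_pos: [0.5602, 0.0083, 0.0898]
orientation: [0.001, 0.0, 1.0, -0.0]
ft_force: [0.6, -1.0, -1.0]
opening: 0.047
grasp_force: 62.3
```

{"op": "pendant", "data": {
  "offsets": [
    {"aperture":0.04,"sz":0.001},
    {"aperture":0.04,"sz":0.002},
    {"aperture":0.04,"sz":0.002},
    {"aperture":0.04,"sz":0.002}
  ]
}}

```text
t: 53.92
eef_pos: [0.5594, 0.0088, 0.0869]
orientation: [0.0, -0.0, 1.0, -0.0]
ft_force: [-0.8, -0.6, -2.6]
opening: 0.0474
grasp_force: 62.3
```

{"op": "pendant", "data": {
  "offsets": [
    {"aperture":0.04,"sz":0.001},
    {"aperture":0.04,"sz":0.002},
    {"aperture":0.04,"sz":0.002},
    {"aperture":0.04,"sz":0.002}
  ]
}}

```text
t: 54.42
eef_pos: [0.5596, 0.0088, 0.086]
orientation: [0.0, -0.0, 1.0, -0.0]
ft_force: [-2.5, 0.0, 6.8]
opening: 0.0475
grasp_force: 63.4
```

Contact made. I'll release, back away to the side and check.

{"op": "pendant", "data": {
  "offsets": [
    {"aperture":0.085},
    {"aperture":0.085},
    {"aperture":0.085},
    {"aperture":0.085},
    {"aperture":0.085,"sz":-0.02},
    {"aperture":0.085,"sz":-0.06},
    {"aperture":0.085,"sz":-0.12},
    {"aperture":0.085,"sz":-0.16},
    {"aperture":0.085,"sx":0.03,"sy":-0.05,"sz":-0.17},
    {"aperture":0.085,"sx":0.06,"sy":-0.1,"sz":-0.17},
    {"aperture":0.085,"sx":0.09,"sy":-0.15,"sz":-0.17},
    {"aperture":0.085,"sx":0.12,"sy":-0.2,"sz":-0.17}
  ]
}}

```text
t: 55.92
eef_pos: [0.4385, -0.1926, 0.255]
orientation: [0.0, -0.0, 1.0, -0.0]
ft_force: [0.4, -0.2, 0.2]
opening: 0.0849
grasp_force: 0.0
```

{"op": "pendant", "data": {
  "offsets": [
    {"aperture":0.085,"sy":-0.06},
    {"aperture":0.085,"sy":-0.12},
    {"aperture":0.085,"sy":-0.18},
    {"aperture":0.085,"sy":-0.18},
    {"aperture":0.085,"sy":-0.18}
  ]
}}

```text
t: 56.55
eef_pos: [0.4389, -0.3706, 0.2542]
orientation: [-0.001, 0.0, 1.0, 0.001]
ft_force: [-1.0, -0.5, 0.3]
opening: 0.0851
grasp_force: 0.0
```

Run:
```python
from h import *
t=camrig.grab_frame("top");a=cv2.imread("pics/top0.png")
c=lambda i:cv2.resize(i[165:265,245:385],(392,280),interpolation=cv2.INTER_CUBIC)
cv2.imwrite("pics/end.png",np.vstack([np.hstack([c(a),c(t)]),cv2.resize(t[90:350,110:400],(784,300)) ]))
```

```text
(no output)
```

View pics/end.png

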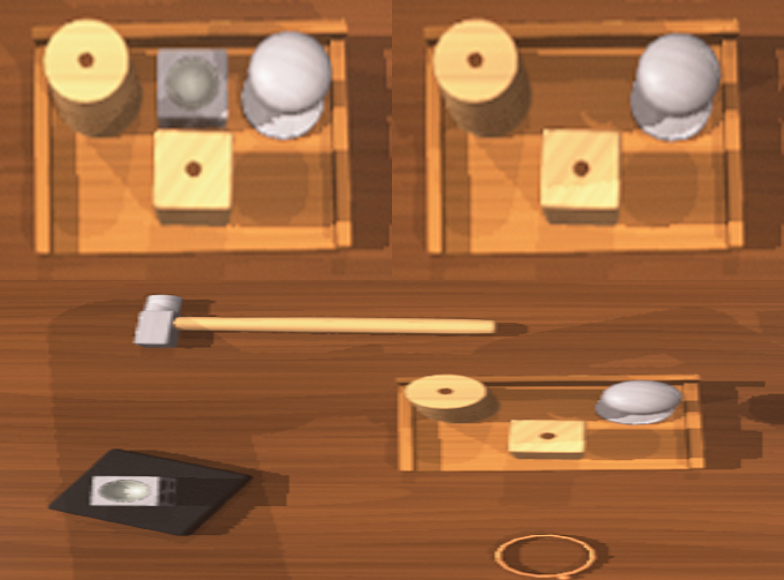

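All three formers stand upright within about 2 mm of their start positions (crop shift no more than 4 px of 2.8 per pixel). The block is on the pad, and the hammer and bangle haven't moved.

```bash
python3 -c "
from bench import arm, camrig
print(arm.close_job())"
```

```text
the job is handed in; nothing more can be done
None
```

I handed the job in at about 57 s. In the last top view the block stands hollow up about 3 mm from the pad's centre, all three formers are upright within about 3 mm of their start spots, and the hammer and bangle look unmoved; the judge gave no verdict.

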